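# Pop the battery hatch of the electronics trainer

### The job

The batteries of the trainer console are to be changed: with the fingertips only, slide the roll of tape off the wide battery hatch, leaving it lying flat on the console's panel clear of the hatch, then press the ribbed front edge of that hatch once to release its push-push latch, and let it pop up. Do not push it down again; draw back and see that it stays standing open by itself. Lift nothing, leave the narrow fuse door shut, and do not disturb the two fresh cells standing on the console.

Things in the scene. Friction and masses are not known exactly. Their poses are not given: they have to be found in the camera images.
- console: Trainer console, a fixed grey box 260 (x) by 380 (y) by 70 mm high with a flat panel on top. Origin: centre of its underside; its -x side faces the robot. Two bays, 125 mm left and right of the middle and 60 mm before it, hold the battery and fuse modules, either way round. Rear strip: knobs and switches to 17 mm high from 25 mm behind the middle on; breadboard, in the centre, from 64 mm on.
- console_bare (a point): Centre, at panel height (z = 70 mm), of the bare flat aluminium panel between the two bays: 140 mm wide along the console's y, 120 mm along its x, level with the plates around the hatches. A good place for the tape.
- battery_module: Aluminium plate 120 (x) by 110 mm (y) in one bay of the console, level with the panel, that carries the wide battery hatch in its middle. Origin: on the table straight below the centre of the hatch; axes as the console's.
- battery_hatch_press (a point): Where to press the battery hatch: top face, middle of its front edge, 12 mm in from the edge, on the ribs. The hatch is a black plastic lid 84 (y) by 70 mm (x), 5 mm thick, its top 6 mm above the panel around it, hinged along its far (+x) edge; this point moves with it. Axes: x from front edge to hinge, z out of its top face.
- battery_hatch (a joint): Battery hatch hinge, rad: 0 to 0.01 shut and latched, negative pressed in, positive open. Pressed at the ribs with about 4 N it goes in, trips at -0.054 (3 mm at that point) and meets a stop at -0.072 (4 mm); when let go it springs up in about half a second and stands at its stop, 1.0. Pressed shut again it would latch again.
- fuse_door_press (a point): The same point (12 mm in from the middle of the front edge, on the top face) on the narrow fuse door in the other bay: black plastic, 36 mm wide (y) by 70 mm (x), same height, hinge and latch. To be left shut.
- fuse_door (a joint): Fuse door hinge, rad: 0 to 0.01 shut, negative pressed, positive open.
- tape_mid (a point): Centre (half-way up) of the loose roll of white tape: a ring lying flat, 64 mm outside and 40 mm inside diameter, 19 mm high, about 50 g. It starts on top of the battery hatch, within 10 mm of its centre either way.
- cell0_mid (a point): Centre (half-way up) of a loose fresh cell standing upright on the panel in the middle of the console, behind the bare panel: 26 mm diameter, 50 mm high, 65 g.
- cell1_mid (a point): The same for the second fresh cell.
There are look-alikes about, which are no part of the job. Leave any green or red look-alike of the part that bears cell0_mid alone.

How it is judged (in metres and radians):
On the way, in this order (a step that is already met when the one before it is completed fails the run):
1. the tape lies flat on the panel clear of the battery hatch, which is still shut ((y of tape_mid in the frame of battery_module above 0.073 m or y of tape_mid in the frame of battery_module below -0.073 m or x of tape_mid in the frame of battery_module above 0.066 m or x of tape_mid in the frame of battery_module below -0.066 m) and height (world z) of tape_mid between 0.075 and 0.085 m and angle between tape_mid's own z axis and vertical below 0.1 rad and value of joint battery_hatch below 0.03 rad), for 0.1 s.
2. the battery hatch is pressed in with the fingers (value of joint battery_hatch below -0.035 rad and contact force between the fingers and battery_module above 0.3 N).
3. the battery hatch has popped up and stands open by itself, untouched, for a second (value of joint battery_hatch above 0.85 rad and contact force between each of the arm, the fingers and battery_module below 0.05 N), for 1 s.
At the end, for the whole second after the job is handed in: The battery hatch stands open by itself (joint above 0.85 rad, at rest) and the fuse door is shut (within 0.02 rad); the tape lies flat (tilt under 0.1 rad) on the console's panel with its centre at least 73 mm beside or 66 mm before or behind the hatch's centre; both cells stand upright (value of joint battery_hatch above 0.85 rad and velocity of joint battery_hatch below 0.05 rad/s and value of joint fuse_door between -0.02 and 0.02 rad and (y of tape_mid in the frame of battery_module above 0.073 m or y of tape_mid in the frame of battery_module below -0.073 m or x of tape_mid in the frame of battery_module above 0.066 m or x of tape_mid in the frame of battery_module below -0.066 m) and height (world z) of tape_mid between 0.075 and 0.085 m and angle between each of tape_mid, cell0_mid, cell1_mid's own z axis and vertical below 0.1 rad); the robot touches nothing.
It fails at once if the tape is lifted or carried (raised over 6 mm above where it lay on the hatch) (height (world z) of tape_mid above 0.0915 m).
It fails at once if the battery hatch is pushed down again after it has popped (value of joint battery_hatch between 0.05 and 0.6 rad and velocity of joint battery_hatch below -0.3 rad/s).
It fails at once if the fuse door is pressed in or opened (value of joint fuse_door above 0.03 rad or value of joint fuse_door below -0.035 rad).
It fails at once if a cell is shifted by more than 15 mm, lifted or knocked over (distance of any of cell0_mid, cell1_mid from where it was at the start of the episode above 0.015 m).
It also fails if it takes over 48 s, if anything falls off the work surface, if the arm or the gripper's body presses on something with over 40 N, if the wrist force passes 120 N, or if a joint passes its speed limit or range.

### The arm

A 6-joint arm with a two-finger parallel gripper is mounted at the origin on the work surface. World frame = base frame: x ahead of the robot, y to its left, z up, the work surface at z = 0. Lengths are in mm, angles in rad, forces in N, time in s.
With the tool pointing down it reaches from about 400 to 925 mm from the base axis. Payload 12.5 kg.
Tool frame: the origin (TCP) lies midway between the tips of the shut fingers; the grasp point (between the pads) lies 19 mm behind it (env.tcp_to_grasp is the distance from the TCP to the grasp point, in mm); z points along the fingers, y is the line along which they close (so a half turn about z gives the same grasp; the last joint's range is limited). The gripper opens to 95 mm and grips with 3 to 60 N. Pads are 20 mm wide; open, the fingers measure 119 mm over their backs; the gripper's body (75 mm by 180 mm) begins 59 mm behind the grasp point.
Start: joints at [1.144, 0.491, 1.559, -0, 1.092, -0.106], TCP at [197.062, 593.139, 214.661] pointing down, gripper open.
Joint ranges: [-3.1, 3.1], [-0.84, 2.19], [0.05, 2.79], [-1.13, 4.28], [0.06, 2.93], [-2.69, 2.69]. Speed limits (rad/s): [2.22, 2.22, 2.79, 3.14, 3.14, 3.14].

### API

Orientations are given as [roll, pitch, yaw] about the fixed x, y, z axes, in that order (R = Rz(yaw) Ry(pitch) Rx(roll)).
In Python, from cell import env gives the robot as it stands. The module is installed in compiled form; this text tells all that it offers.
- The arm moves only by the tool step_arm, never from a script. Its argument "plan" is a list that holds one entry, the list of rows, each a list of 5 numbers: the shift along the tool's x, y, z in mm, then the turn about the tool's z in degrees, then the opening, from -1 (shut) to 1 (fully open). A call has 1 to 8 rows; each row is the pose to reach, as a shift and turn from the pose commanded when the call began, along the tool's axes at that moment; what a row does not reach only later rows make up. A row lasts 1/12 s, in which the tool goes at most 41.7 mm and 7.16 degrees, less where a joint would pass 70% of its speed; a pose out of reach is approached as far as the arm can. A call with a gripper value outside its range is refused whole. The fingers move at their own pace and stop on an object; the grip force is fixed at half the most. Time passes only in rows, so rows that repeat a pose let the fingers close. It gives the time, the measured TCP pose, the force, the opening and the grip force at its end, in the units of the state.
- env.state(): the state, without advancing time (a new reading comes with each control period).
- env.read_camera(name): name is "scene" or "top" or "wrist"; returns the picture (400x640x3 uint8, blue, green, red); there is no depth.
- env.get_calibration(name): a dict with "K" (3x3 intrinsics, pixels), "D" ([k1, k2, p1, p2, k3] as OpenCV has them; the pictures are not rectified), "extrinsics" (4x4, takes a point from world to camera coordinates). Camera axes: x right, y up, looking along -z (the intrinsics and any distortion apply to the point x, -y, -z); pixel columns grow to the right and rows downward; lengths in mm; the calibration is good to about 2 mm. A picture is of the moment at which its call begins: read the wrist's pose just before it. get_calibration takes no time and is no camera call; for the wrist camera it gives the pose at the moment of the call.
- env.job_done(): hands the job in; it is judged then, once.
The state is a dict: "t": time; "joints": joint angles; "qvel": joint speeds; "tau": joint torques, N m; "eef_pos": TCP position; "tcp_rot": TCP orientation; "ft_force": force on the tool from outside, world axes, zero at the start; "moment": the same for the moment, N m; "opening": opening from 0.0 (shut) to 1.0 (fully open); "grip_force": force on a finger pad.
Only numpy, scipy, OpenCV 4.12 (cv2) and the standard library are available. Lean on these libraries where they do the work, as an engineer would, in place of code of your own. Each camera call takes 0.05 s, during which the arm holds its last target. There are 200 camera calls.

## Working session

There is one attempt and no reset: what is moved stays moved. The work goes in short steps, Python scripts to look and compute and a tool call to move; the robot and the scene stay as the last step left them, time stands still between calls to the robot, and variables do not carry over. Pictures are saved under pics/ and viewed, at most 10 in all, crops included, and the job is handed in when it is done.

Besides the shell and the picture viewer there is one more tool, called after "Request:" in YAML: its name, and indented under it one key for each argument. step_arm: Moves the arm, as the interface text tells. Its arguments: {"type":"object","properties":{"plan":{"type":"array"}},"required":["plan"]}

```bash
mkdir -p pics; cat > h.py <<'E'
import numpy as np, cv2
from cell import env
def ray(cal,uv,z):
    K=np.array(cal["K"]);D=np.array(cal["D"],float);E=np.array(cal["extrinsics"])
    p=cv2.undistortPoints(np.array(uv,float).reshape(-1,1,2),K,D).reshape(-1,2)
    d=np.c_[p[:,0],-p[:,1],-np.ones(len(p))]@E[:3,:3]
    c=-E[:3,:3].T@E[:3,3]
    return c+d*((z-c[2])/d[:,2])[:,None]
def proj(cal,X):
    E=np.array(cal["extrinsics"]);P=np.atleast_2d(X)@E[:3,:3].T+E[:3,3]
    P=P*[1,-1,-1]
    return cv2.projectPoints(P,np.zeros(3),np.zeros(3),np.array(cal["K"]),np.array(cal["D"],float))[0].reshape(-1,2)
E
python3 - <<'E'
from h import *
print(env.state())
for n in("top","scene"):
    cv2.imwrite(f"pics/{n}0.png",env.read_camera(n))
    E=np.array(env.get_calibration(n)["extrinsics"]);print(n,-E[:3,:3].T@E[:3,3])
E
```

```text
{'t': 0.0, 'joints': array([ 1.14443116e+00,  4.91554885e-01,  1.55946802e+00, -4.64237860e-06,
        1.09165883e+00, -1.05591968e-01]), 'qvel': array([-1.15976573e-05,  1.87301150e-04, -1.70665052e-03,  3.12767093e-04,
       -1.20607423e-03,  5.44435437e-04]), 'tau': array([ 2.65406896e-03, -6.12656379e+01, -2.58181947e+01,  6.92912028e-02,
        4.82244138e-02, -1.30177409e-04]), 'eef_pos': array([196.93671066, 592.90645122, 214.0582468 ]), 'tcp_rot': array([-3.14050921e+00, -1.10690066e-04,  2.82082154e+00]), 'ft_force': array([ 0.43002249,  0.5453824 , -0.11583734]), 'moment': array([-0.00888156, -0.01532106, -0.01352253]), 'grip_force': 0.0, 'opening': 0.9999200866399605}
top [548.5343837   24.60586141 923.33484921]
scene [995.91469249 298.66844631 560.88788271]
```

View pics/top0.png

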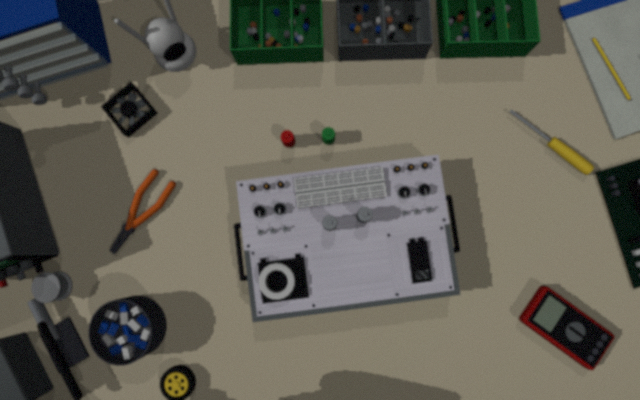

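View pics/scene0.png

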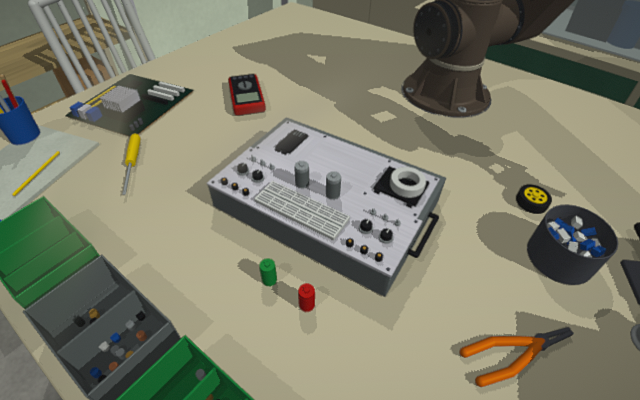

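The top view shows the console at about (238,182)-(459,292), with the battery hatch and tape at (280,280), the fuse door at (419,260) and the cells at (330,222) and (363,214). In the scene view the tape is at (407,182) and the cells are at (302,175) and (333,186).

```bash
python3 - <<'E'
from h import *
im=cv2.imread("pics/top0.png"); cal=env.get_calibration("top")
# console top: grey bright, low saturation
c=im[150:325,230:465]; big=cv2.resize(c,None,fx=3.2,fy=3.2,interpolation=cv2.INTER_CUBIC); cv2.imwrite("pics/top0c.png",big)
hsv=cv2.cvtColor(im,cv2.COLOR_BGR2HSV);g=cv2.cvtColor(im,cv2.COLOR_BGR2GRAY)
for p in[(283,308),(340,270),(277,263),(277,282),(300,268),(420,260),(450,296),(300,340)]: print(p,im[p[1],p[0]])
roi=np.zeros_like(g);roi[250:310,255:315]=1
m=((g>185)&(roi>0)).astype(np.uint8)
print("g max in roi",g[250:310,255:315].max())
cs,_=cv2.findContours(m,cv2.RETR_EXTERNAL,cv2.CHAIN_APPROX_NONE)
for k in cs:
    if cv2.contourArea(k)>200:
        (x,y),r=cv2.minEnclosingCircle(k);print("tape",x,y,r,ray(cal,[(x,y)],95))
# console corners estimate
m=((im[...,0].astype(int)-im[...,2]>0)&(g>110)).astype(np.uint8);m[:150]=0;m[330:]=0;m[:,:225]=0;m[:,470:]=0
m=cv2.morphologyEx(m,cv2.MORPH_CLOSE,np.ones((9,9)))
cs,_=cv2.findContours(m,cv2.RETR_EXTERNAL,cv2.CHAIN_APPROX_NONE)
k=max(cs,key=cv2.contourArea);r=cv2.minAreaRect(k);b=cv2.boxPoints(r);P=ray(cal,b,70)
print(r,b,P,P.mean(0),[np.linalg.norm(P[i]-P[i-1]) for i in range(4)])
m=(g<60).astype(np.uint8)
cs,_=cv2.findContours(m,cv2.RETR_EXTERNAL,cv2.CHAIN_APPROX_NONE)
for k in cs:
    x,y=k.reshape(-1,2).mean(0)
    if cv2.contourArea(k)>150 and 235<x<460 and 160<y<320:
        r=cv2.minAreaRect(k);P=ray(cal,cv2.boxPoints(r),76);print("dark",r,P.round(1).tolist(),P.mean(0))
E
```

```text
(283, 308) [147 138 140]
(340, 270) [145 136 140]
(277, 263) [96 96 95]
(277, 282) [7 4 7]
(300, 268) [15 16 10]
(420, 260) [12  7 11]
(450, 296) [ 94 105 107]
(300, 340) [109 127 133]
g max in roi 148
((346.330322265625, 235.4923858642578), (136.29022216796875, 206.17312622070312), 82.4505844116211) [[235.18434 181.4816 ]
 [439.5703  154.39432]
 [457.47632 289.50317]
 [253.09033 316.59045]] [[ 678.10066153  199.45525627   70.        ]
 [ 717.54400817 -182.32475898   70.        ]
 [ 468.27720128 -202.13968725   70.        ]
 [ 430.0991841   169.60498295   70.        ]] [573.50526377  -3.85105175  70.        ] [np.float64(249.7914562763265), np.float64(383.81213847007984), np.float64(250.0531391598587), np.float64(373.69996095695865)]
dark ((276.0000305175781, 281.0000305175781), (19.798988342285156, 19.798988342285156), 45.0) [[494.1, 151.3, 76.0], [518.6, 125.4, 76.0], [492.9, 100.6, 76.0], [468.5, 126.4, 76.0]] [493.51481842 125.94714825  76.        ]
dark ((283.0901184082031, 277.8486022949219), (43.41657257080078, 45.83777618408203), 82.09283447265625) [[533.0, 159.0, 76.0], [542.2, 76.3, 76.0], [464.9, 67.4, 76.0], [455.6, 149.5, 76.0]] [498.9211488  113.05398431  76.        ]
dark ((419.3099365234375, 259.66998291015625), (43.274940490722656, 19.65757179260254), 81.8698959350586) [[561.2, -112.4, 76.0], [565.2, -148.0, 76.0], [487.8, -155.5, 76.0], [484.0, -120.1, 76.0]] [ 524.56965116 -133.99970428   76.        ]
dark ((239.57223510742188, 251.71961975097656), (57.24953079223633, 7.298745632171631), 81.25383758544922) [[598.8, 205.5, 76.0], [600.5, 192.2, 76.0], [497.5, 177.6, 76.0], [495.8, 190.7, 76.0]] [548.14902976 191.50589967  76.        ]
dark ((453.0855407714844, 223.3382110595703), (57.61916732788086, 7.3698930740356445), 84.17366027832031) [[640.4, -189.5, 76.0], [641.4, -203.0, 76.0], [536.6, -208.0, 76.0], [535.7, -194.6, 76.0]] [ 588.50872143 -198.77556709   76.        ]
```

View pics/top0c.png

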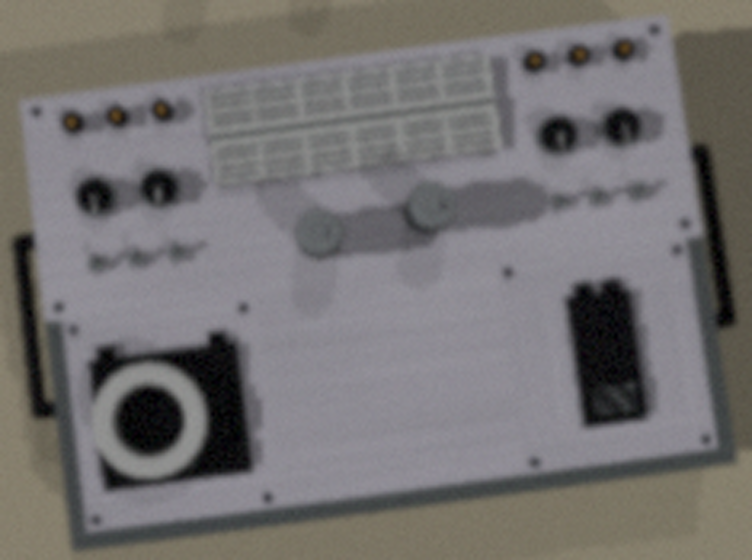

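The zoomed top view shows the battery bay on the +y side, with the tape ring at crop (150,420). The fuse door is at (610,355), the cells are at (320,235) and (430,205), and the bare panel lies clear between the bays. I'll cross-check the tape with the scene camera and work out the move.

```bash
cat >> h.py <<'E'
YAW=0.1035; H=np.array([495.5,112.7]); Rc=np.array([[np.cos(YAW),-np.sin(YAW)],[np.sin(YAW),np.cos(YAW)]])
def loc(p): return Rc.T@(np.array(p)[:2]-H)
def wor(l): return H+Rc@np.array(l)
def delta(target):
    from scipy.spatial.transform import Rotation as R
    s=env.state();M=R.from_euler('xyz',s["tcp_rot"]).as_matrix()
    d=M.T@(np.array(target)-s["eef_pos"]); a=np.degrees(np.arctan2(M[1,1],M[0,1]))
    return d.round(1),"turn",round(a-(90+np.degrees(YAW)),1)
E
python3 - <<'E'
from h import *
def ring(im,cal,box,thr,z):
    x0,y0,x1,y1=box;g=cv2.cvtColor(im,cv2.COLOR_BGR2GRAY)
    m=(g[y0:y1,x0:x1]<thr).astype(np.uint8)
    cs,_=cv2.findContours(m,cv2.RETR_LIST,cv2.CHAIN_APPROX_NONE)
    for k in cs:
        if cv2.contourArea(k)>60:
            e=cv2.fitEllipse(k);c=(e[0][0]+x0,e[0][1]+y0);print("  ",c,e[1],cv2.contourArea(k),ray(cal,[c],z).round(1))
for n,box in(("top",(262,266,292,297)),("scene",(380,160,430,205))):
    print(n);im=cv2.imread(f"pics/{n}0.png");cal=env.get_calibration(n)
    g=cv2.cvtColor(im,cv2.COLOR_BGR2GRAY)
    x0,y0,x1,y1=box
    m=cv2.inRange(im[y0:y1,x0:x1],(95,)*3 if n=="top" else (150,)*3,(255,)*3)
    cs,_=cv2.findContours(m,cv2.RETR_EXTERNAL,cv2.CHAIN_APPROX_NONE)
    k=max(cs,key=cv2.contourArea).reshape(-1,2)+[x0,y0]
    P=ray(cal,k,95)[:,:2];(c,r)=cv2.minEnclosingCircle(P.astype(np.float32));print(" outer",c,r)
    ring(im,cal,box,70,95)
cal=env.get_calibration("top")
for c in((330,223),(364,214)): q=ray(cal,[c],120)[0];print("cell",q,loc(q))
print("tape->",delta([494,122,160]))
E
```

```text
top
 outer (494.7904357910156, 123.72476196289062) 31.383827209472656
   (276.07082080841064, 280.9809741973877) (20.159927368164062, 20.403207778930664) 321.0 [[494.8 123.5  95. ]]
scene
 outer (498.3780822753906, 109.90190124511719) 53.1265983581543
   (407.48963356018066, 181.15567016601562) (5.992532253265381, 16.459409713745117) 75.0 [[505.2 128.2  95. ]]
   (403.9307975769043, 184.13364219665527) (33.735626220703125, 45.4707145690918) 382.0 [[516.1 126.9  95. ]]
cell [593.07529766  25.37974271 120.        ] [ 88.03161887 -96.93399882]
cell [606.91604327 -33.79512326 120.        ] [  95.68462808 -157.22216061]
tape-> (array([-430.4, -353.2,   54.4]), 'turn', np.float64(-24.3))
```

Request:
step_arm:
  plan:
    - [[-200,-165,0,-24.3,-1],[-200,-165,0,-24.3,-1],[-200,-165,0,-24.3,-1],[-200,-165,0,-24.3,-1],[-200,-165,0,-24.3,-1],[-200,-165,0,-24.3,-1],[-200,-165,0,-24.3,-1],[-200,-165,0,-24.3,-1]]

```text
t: 0.77
eef_pos: [336.1, 371.4, 214.7]
tcp_rot: [-3.141, -0.0, -3.042]
ft_force: [0.5, 0.7, 0.1]
opening: 0.495
grip_force: 0.0
```

```bash
python3 -c "
from h import *
print(delta([494.8,123.5,150]),env.state()['eef_pos'])"
```

```text
(array([-133.2, -262.5,   64.8]), 'turn', np.float64(-0.2)) [336.13139935 371.4086359  214.70949819]
```

Request:
step_arm:
  plan:
    - [[-133,-262,65,0,-1],[-133,-262,65,0,-1],[-133,-262,65,0,-1],[-133,-262,65,0,-1],[-133,-262,65,0,-1],[-133,-262,65,0,-1],[-133,-262,65,0,-1],[-133,-262,65,0,-1]]

```text
t: 1.43
eef_pos: [496.5, 123.9, 148.2]
tcp_rot: [-3.141, -0.0, -3.041]
ft_force: [-0.8, -0.1, 0.4]
opening: 0.009
grip_force: 0.0
```

```bash
python3 -c "
from h import *
print(delta([494.8,123.5,120]),env.state()['eef_pos'])
cal=env.get_calibration('wrist')
im=env.read_camera('wrist');cv2.imwrite('pics/w1.png',im)
t=np.linspace(0,6.28,24)
print(proj(cal,[[494.8,123.5,95],[494.8,123.5,76],[*H,76],[*wor((-23,0)),76]]))
E=np.array(cal['extrinsics']);print(-E[:3,:3].T@E[:3,3])
"
```

```text
(array([ 1.7, -0.2, 28.2]), 'turn', np.float64(-0.1)) [496.46000055 123.87069796 148.19990864]
[[320.42715279 219.07040046]
 [320.48667506 210.45881826]
 [305.15062045 209.92401089]
 [304.67134631 177.97576317]]
[420.101792   116.46201924 317.64579684]
```

View pics/w1.png

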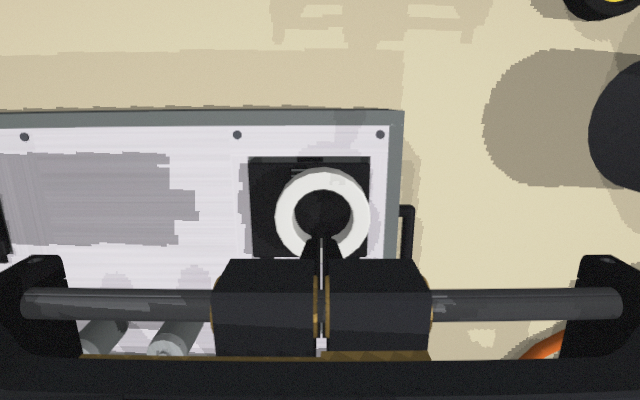

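The wrist view shows the tape ring centred near (322,216), on the dark hatch spanning columns 248-370 with its front edge at row 157. The shut fingertips are just behind it.

```bash
python3 - <<'E'
from h import *
cal=env.get_calibration('wrist');im=cv2.imread('pics/w1.png')
m=cv2.inRange(im,(200,)*3,(255,)*3)
# outer top rim sampled on upper part of ring, rays from approx centre outward
pts=[]
for a in np.radians(np.arange(170,371,5)):
    if 1:
        v=[g for r in np.arange(30,60,0.5) for g in [(r,im[int(round(216+r*np.sin(a))),int(round(322+r*np.cos(a)))].min())]]
        rr=[r for r,g in v if g>150]
        dark=[r for r,g in v if g<110 and r>36]
        if dark: pts.append((322+(dark[0]-.5)*np.cos(a),216+(dark[0]-.5)*np.sin(a)))
P=ray(cal,pts,95)[:,:2]
from scipy.optimize import least_squares
f=least_squares(lambda q:np.hypot(*(P-q[:2]).T)-q[2],[495,123,32],loss='soft_l1')
print(len(pts),f.x,np.abs(f.fun).max())
print("hatch front corners",ray(cal,[(248,157),(370,157),(250,258)],76), "mod loc",[loc(q) for q in ray(cal,[(248,157),(370,157)],76)])
E
```

```text
35 [490.99263127 124.97539101  30.79394857] 1.2187574205865879
hatch front corners [[461.47492347  71.35773078  76.        ]
 [453.21608847 153.75945806  76.        ]
 [535.93433781  76.2106162   76.        ]] mod loc [array([-38.11428606, -37.60572104]), array([-37.81556497,  45.20831026])]
```

Request:
step_arm:
  plan:
    - [[3.5,0,20,0,-1],[3.5,0,46,0,-1],[3.5,0,46,0,-1],[3.5,0,46,0,-1]]

```text
t: 1.82
eef_pos: [489.9, 127.6, 103.3]
tcp_rot: [3.141, -0.002, -3.037]
ft_force: [0.5, 0.2, 1.1]
opening: 0.002
grip_force: 0.0
```

```bash
sed -i 's/495.5,112.7/494,114/' h.py; python3 - <<'E'
from h import *
cal=env.get_calibration('wrist');s=env.state();print(s['eef_pos'])
im=env.read_camera('wrist');print("tip",proj(cal,[s['eef_pos'],[493,124.2,95]]))
im2=env.read_camera('scene');c2=env.get_calibration('scene');print("scene tip",proj(c2,[s['eef_pos'],[493,124.2,95]]))
a=cv2.resize(im[140:300,200:440],None,fx=3,fy=3);b=cv2.resize(im2[130:220,350:470],None,fx=5,fy=5)[:, :600]
cv2.imwrite('pics/w2.png',a);cv2.imwrite('pics/s2.png',b)
E
```

```text
[489.92946675 127.57977345 103.30990991]
tip [[320.60030381 255.31370172]
 [313.77228793 253.52766195]]
scene tip [[412.01628321 173.17191547]
 [408.73698894 176.63924684]]
```

View pics/w2.png

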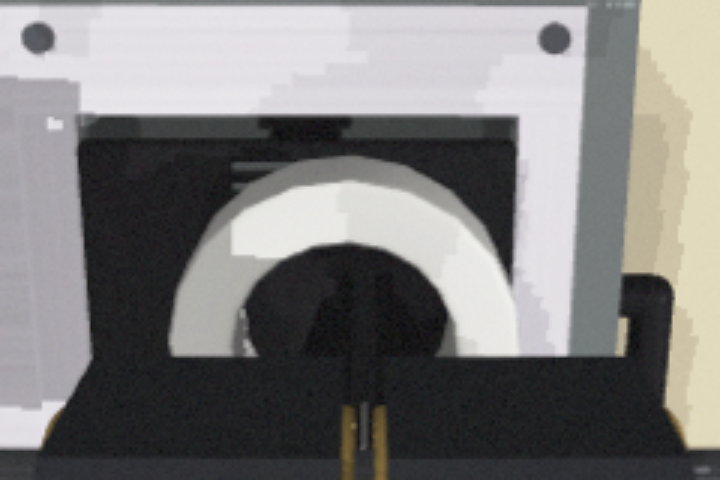

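View pics/s2.png

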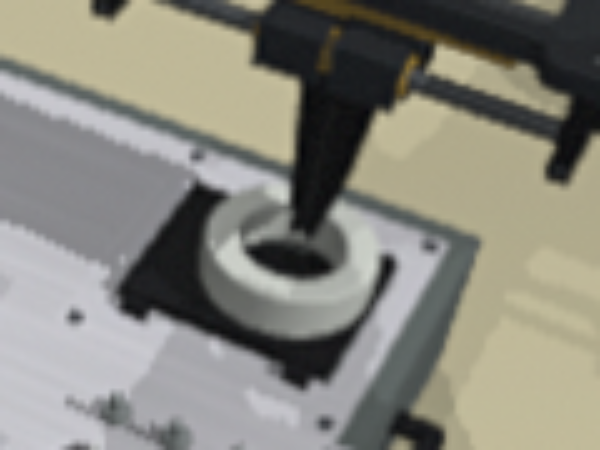

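The wrist crop shows the ring's top face spanning columns 170-517, with its outer top rim at row 182 and the fingers at column 362. The scene crop shows the tapered tip above the hole, towards the front-left of it.

```bash
python3 - <<'E'
from h import *
cal=env.get_calibration('wrist')
f=lambda c,r:(200+c/3,140+r/3)
P=ray(cal,[f(347,182),f(347,243),f(170,335),f(517,335),f(248,320),f(447,320)],95);print(P.round(1))
c2=env.get_calibration('scene');g=lambda c,r:(350+c/5,130+r/5)
print("scene inner/outer",ray(c2,[g(292,243),g(290,247)],95), "tip?",ray(c2,[g(306,235)],103.3))
s=env.state();print(s['eef_pos'],s['tcp_rot'])
print(ray(cal,[f(78,140),f(517,140)],76),delta([492,125,103]),delta([492,125,82]))
E
```

```text
[[464.9 122.   95. ]
 [476.  123.2  95. ]
 [496.8  93.1  95. ]
 [490.3 155.4  95. ]
 [492.4 106.9  95. ]
 [488.7 142.5  95. ]]
scene inner/outer [[498.08639957 126.2330266   95.        ]
 [500.44572855 126.67925378  95.        ]] tip? [[500.02695553 131.26404189 103.3       ]]
[490.95598915 127.33773962 104.67397946] [ 3.14140276e+00  1.01419441e-03 -3.03709412e+00]
[[467.39228073  70.67834339  76.        ]
 [458.72713153 153.49488779  76.        ]] (array([-0.8, -2.4,  1.7]), 'turn', np.float64(0.1)) (array([-0.8, -2.4, 22.7]), 'turn', np.float64(0.1))
```

Request:
step_arm:
  plan:
    - [[-3.5,-2,0,0,-1],[-3.5,-2,4,0,-1],[-3.5,-2,8,0,-1],[-3.5,-2,11,0,-1],[-3.5,-2,14,0,-1],[-3.5,-2,14,0,-1]]

```text
t: 2.42
eef_pos: [494.0, 124.5, 89.0]
tcp_rot: [3.142, -0.001, -3.038]
ft_force: [0.3, 0.0, -0.0]
opening: 0.002
grip_force: 0.0
```

```bash
python3 -c "
from h import *
s=env.state();print(s['eef_pos'],s['ft_force'],loc(s['eef_pos']),delta([494.5,125,82]))"
```

```text
[494.0450613  124.53706735  88.99051623] [ 0.3449767   0.00734018 -0.0014019 ] [ 1.13346057 10.47602434] (array([-0.5,  0.4,  7. ]), 'turn', np.float64(-0.0))
```

Request:
step_arm:
  plan:
    - [[0,0,3,0,-1],[0,0,7,0,-1],[0,-5,7,0,-1],[0,-11,7,0,-1],[0,-17,7,0,-1],[0,-23,7,0,-1],[0,-29,7,0,-1],[0,-35,7,0,-1]]

```text
t: 3.08
eef_pos: [498.1, 89.0, 82.7]
tcp_rot: [3.142, 0.0, -3.039]
ft_force: [-0.6, -0.5, -0.9]
opening: 0.006
grip_force: 0.1
```

Request:
step_arm:
  plan:
    - [[0,-5,0,0,-1],[0,-10,0,0,-1],[0,-15,0,0,-1],[0,-20,0,0,-1],[0,-25,0,0,-1],[0,-30,0,0,-1],[0,-35,0,0,-1],[0,-40,0,0,-1]]

```text
t: 3.75
eef_pos: [502.1, 49.5, 82.6]
tcp_rot: [3.141, 0.0, -3.038]
ft_force: [0.6, 0.5, 0.0]
opening: 0.005
grip_force: 0.1
```

Request:
step_arm:
  plan:
    - [[0,-6,0,0,-1],[0,-12,0,0,-1],[0,-18,0,0,-1],[0,-24,0,0,-1],[0,-30,0,0,-1],[0,-36,0,0,-1],[0,-42,0,0,-1],[0,-42,0,0,-1]]

```text
t: 4.42
eef_pos: [506.6, 7.3, 82.6]
tcp_rot: [-3.142, 0.0, -3.039]
ft_force: [0.0, -0.0, 0.0]
opening: 0.006
grip_force: 0.0
```

```bash
python3 -c "
from h import *
s=env.state();print(s['eef_pos'],s['ft_force'],loc(s['eef_pos']))
b=env.read_camera('scene');a=env.read_camera('top');cv2.imwrite('pics/t3f.png',a)
a=cv2.resize(a[150:325,230:465],None,fx=2,fy=2)
b=cv2.resize(b[90:300,200:470],(470,366));cv2.imwrite('pics/m3.png',cv2.vconcat([a,b])[:, :][:600] if 0 else cv2.resize(cv2.vconcat([a,b]),None,fx=.83,fy=.83))"
```

```text
[506.62323846   7.25990869  82.63805451] [ 0.02342427 -0.04499079  0.03212913] [   1.52780125 -107.47306204]
```

View pics/m3.png

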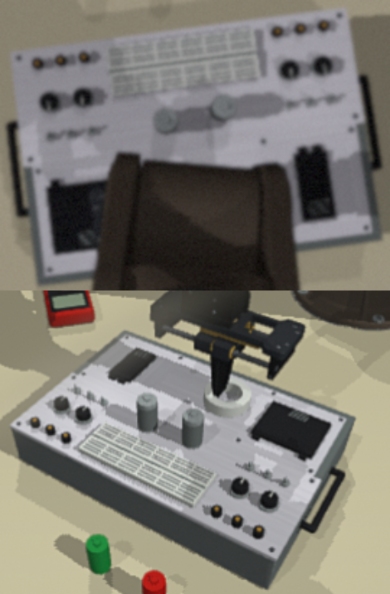

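The tape is off the hatch and flat on the bare panel, and the cells and fuse door look untouched. I'll push a little further, back off inside the ring and go straight up.

Request:
step_arm:
  plan:
    - [[0,-6,0,0,-1],[0,-12,0,0,-1],[0,-18,0,0,-1],[0,-23,0,0,-1],[0,-23,0,0,-1],[0,-16,0,0,-1],[0,-12,0,0,-1],[0,-12,0,0,-1]]

```text
t: 5.18
eef_pos: [507.4, -2.7, 82.6]
tcp_rot: [3.141, -0.0, -3.037]
ft_force: [-0.5, 0.1, -0.1]
opening: 0.008
grip_force: 0.0
```

Request:
step_arm:
  plan:
    - [[0,0,-5,0,-1],[0,0,-15,0,-1],[0,0,-40,0,-1],[0,0,-80,0,-1],[120,0,-100,0,-1],[120,0,-100,0,-1],[120,0,-100,0,-1],[120,0,-100,0,-1]]

```text
t: 5.85
eef_pos: [382.7, -15.6, 184.1]
tcp_rot: [3.141, -0.001, -3.038]
ft_force: [1.3, 0.1, 1.1]
opening: 0.005
grip_force: 0.0
```

```bash
python3 - <<'E'
from h import *
im=env.read_camera('top');cal=env.get_calibration('top');g=cv2.cvtColor(im,cv2.COLOR_BGR2GRAY)
b=env.read_camera('scene')
a=cv2.resize(im[150:325,230:465],None,fx=2.2,fy=2.2)
cv2.imwrite('pics/m4.png',cv2.resize(cv2.hconcat([a,cv2.resize(b[90:300,200:470],(500,a.shape[0]))]),None,fx=.78,fy=.78))
m=(g<60).astype(np.uint8)
cs,_=cv2.findContours(m,cv2.RETR_EXTERNAL,cv2.CHAIN_APPROX_NONE)
for k in cs:
    x,y=k.reshape(-1,2).mean(0)
    if cv2.contourArea(k)>150 and 235<x<460 and 160<y<320:
        r=cv2.minAreaRect(k);P=ray(cal,cv2.boxPoints(r),76);print("dark",r,P.round(1).tolist(),P.mean(0))
s=env.state();print(s['eef_pos'],s['ft_force'])
E
```

```text
dark ((282.9615783691406, 277.69232177734375), (43.78425979614258, 46.38898849487305), 82.87498474121094) [[534.2, 159.3, 76.0], [542.4, 75.4, 76.0], [464.3, 67.6, 76.0], [456.0, 150.8, 76.0]] [499.20872138 113.28275289  76.        ]
dark ((419.30133056640625, 259.6590576171875), (43.30513000488281, 19.527606964111328), 81.57302856445312) [[561.2, -112.3, 76.0], [565.3, -147.6, 76.0], [487.9, -155.5, 76.0], [483.9, -120.5, 76.0]] [ 524.58972313 -133.98425484   76.        ]
dark ((239.6101837158203, 251.73391723632812), (57.068538665771484, 9.08498477935791), 79.3150863647461) [[597.9, 208.8, 76.0], [600.5, 192.3, 76.0], [498.4, 174.2, 76.0], [495.7, 190.5, 76.0]] [548.12064931 191.44723343  76.        ]
dark ((453.153564453125, 223.3054656982422), (57.661155700683594, 6.776791095733643), 83.2901611328125) [[640.4, -189.3, 76.0], [641.5, -201.8, 76.0], [536.7, -208.4, 76.0], [535.7, -196.1, 76.0]] [ 588.56309684 -198.89867287   76.        ]
[387.99619431 -16.20892048 184.03931118] [ 0.57602236 -0.14202303  0.65223461]
```

View pics/m4.png

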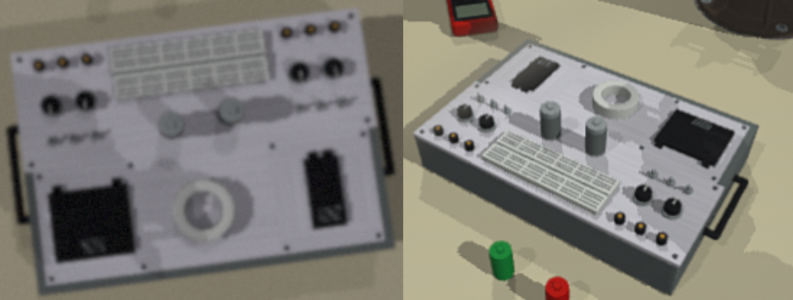

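The top view now shows the tape flat between the bays, the hatch bare with its ribs at the front, and the fuse door and cells untouched. Next I move above the press point.

```bash
python3 -c "
from h import *
s=env.state();print(s['eef_pos'],wor((-24,0)),delta([*wor((-24,0)),100]))"
```

```text
[387.99619431 -16.20892048 184.03931118] [470.12843229 111.5204325 ] (array([-94.6, 118.7,  84.2]), 'turn', np.float64(-0.0))
```

Request:
step_arm:
  plan:
    - [[0,40,20,0,-1],[-30,80,40,0,-1],[-60,119,60,0,-1],[-94.5,119,78,0,-1],[-94.5,119,84,0,-1],[-94.5,119,84,0,-1],[-94.5,119,84,0,-1],[-94.5,119,84,0,-1]]

```text
t: 6.62
eef_pos: [470.0, 112.0, 98.7]
tcp_rot: [3.142, -0.001, -3.038]
ft_force: [-0.4, 0.7, 0.1]
opening: 0.007
grip_force: 0.0
```

```bash
python3 -c "
from h import *
s=env.state();print(s['eef_pos'],loc(s['eef_pos']),delta([*wor((-24,0)),78]))"
```

```text
[469.98622083 112.03323659  98.69303043] [-24.08846992   0.52475252] (array([-0.1, -0.5, 20.7]), 'turn', np.float64(-0.0))
```

Request:
step_arm:
  plan:
    - [[0,0,10,0,-1],[0,0,18,0,-1],[0,0,20,0,-1],[0,0,21,0,-1],[0,0,22,0,-1],[0,0,22,0,-1]]

```text
t: 7.12
eef_pos: [470.1, 111.9, 76.9]
tcp_rot: [3.142, 0.0, -3.039]
ft_force: [0.9, -0.3, -0.2]
opening: 0.008
grip_force: 0.0
```

Request:
step_arm:
  plan:
    - [[0,0,1,0,-1],[0,0,2,0,-1],[0,0,2,0,-1]]

```text
t: 7.37
eef_pos: [470.0, 112.0, 74.8]
tcp_rot: [3.142, 0.0, -3.038]
ft_force: [-1.2, -0.9, 4.6]
opening: 0.003
grip_force: 2.0
```

Request:
step_arm:
  plan:
    - [[0,0,1,0,-1],[0,0,2,0,-1],[0,0,2,0,-1]]

```text
t: 7.62
eef_pos: [469.9, 112.0, 72.5]
tcp_rot: [3.142, -0.0, -3.038]
ft_force: [-1.4, -0.8, 3.6]
opening: 0.007
grip_force: 2.0
```

Request:
step_arm:
  plan:
    - [[0,0,0.6,0,-1],[0,0,0.6,0,-1],[28,0,-25,0,-1],[62,0,-45,0,-1],[90,0,-75,0,-1],[110,0,-110,0,-1],[110,0,-110,0,-1],[110,0,-110,0,-1]]

```text
t: 8.28
eef_pos: [361.0, 100.9, 184.1]
tcp_rot: [3.141, 0.005, -3.038]
ft_force: [-0.1, 0.0, -1.5]
opening: 0.004
grip_force: 0.0
```

Request:
step_arm:
  plan:
    - [[0,0,0,0,-1],[0,0,0,0,-1],[0,0,0,0,-1],[0,0,0,0,-1],[0,0,0,0,-1],[0,0,0,0,-1],[0,0,0,0,-1],[0,0,0,0,-1]]

```text
t: 8.95
eef_pos: [360.6, 100.7, 182.5]
tcp_rot: [3.142, -0.0, -3.038]
ft_force: [0.5, -0.5, -0.1]
opening: 0.004
grip_force: 0.0
```

Request:
step_arm:
  plan:
    - [[0,0,0,0,-1],[0,0,0,0,-1],[0,0,0,0,-1],[0,0,0,0,-1],[0,0,0,0,-1],[0,0,0,0,-1],[0,0,0,0,-1],[0,0,0,0,-1]]

```text
t: 9.62
eef_pos: [360.6, 100.7, 182.6]
tcp_rot: [3.142, 0.0, -3.038]
ft_force: [-0.6, -0.3, 0.5]
opening: 0.005
grip_force: 0.0
```

```bash
python3 -c "
from h import *
print(env.state()['eef_pos'])
b=env.read_camera('scene');im=env.read_camera('top')
a=cv2.resize(im[150:325,230:465],None,fx=2.2,fy=2.2)
cv2.imwrite('pics/m5.png',cv2.resize(cv2.hconcat([a,cv2.resize(b[90:300,200:470],(500,a.shape[0]))]),None,fx=.78,fy=.78))"
```

```text
[360.60247653 100.69291932 182.63335459]
```

View pics/m5.png

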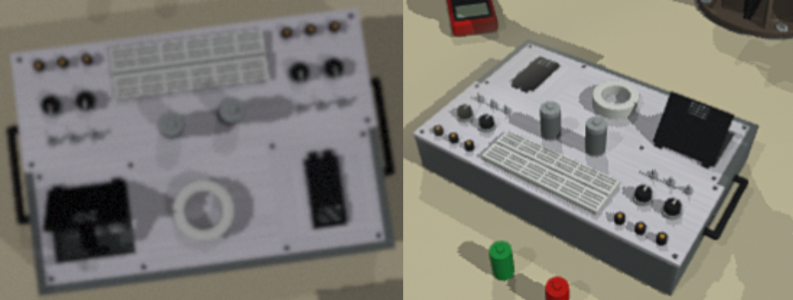

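The hatch stands open at (690,125) in the scene half of the picture. The tape is flat at (204,210), the fuse door is shut and the cells are upright. I'll wait a little longer, then hand in.

Request:
step_arm:
  plan:
    - [[0,0,0,0,-1],[0,0,0,0,-1],[0,0,0,0,-1],[0,0,0,0,-1],[0,0,0,0,-1],[0,0,0,0,-1],[0,0,0,0,-1],[0,0,0,0,-1]]

```text
t: 10.38
eef_pos: [360.6, 100.7, 182.6]
tcp_rot: [3.142, 0.0, -3.038]
ft_force: [-0.1, -0.1, -0.4]
opening: 0.005
grip_force: 0.0
```

```bash
python3 -c "
from cell import env
print(env.job_done())"
```

```text
the job is handed in; nothing more can be done
None
```

The job is handed in with no verdict returned; the last pictures show the tape flat on the bare panel, the battery hatch standing open by itself, the fuse door shut and both cells upright.

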